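# Take the yellow template from the slotted rack to the sloping stand

## Task

Slide the yellow template straight up out of the slotted rack by its top edge and stand it upright on the sloping stand: bottom edge on the ledge behind the front lip, leaning back against the rest, its whole width on the ledge. Set it down gently, do not let it drop, leave the blue and red templates in their slots and do not disturb the two loose thread spools (cream and red) or the bone folder.

Things in the scene. Friction and masses are not known exactly. Their poses are not given: they have to be found in the camera images.
- yellow_template: flat rigid yellow plastic template, 120 wide x 130 tall x 8 mm thick, about 0.13 kg, with one round window of 56 mm; its top 50 mm are solid. Starts upright in one of the rack's slots (which one varies). Origin: middle of its bottom edge; z up along its height (top edge at 130 mm), y along its width, x through its thickness (alike faces at +-4 mm)
- blue_template: flat rigid blue plastic template, 120 wide x 130 tall x 8 mm thick, about 0.13 kg, with one rectangular window 66 wide x 50 tall mm; its top 50 mm are solid. Starts upright in one of the rack's slots (which one varies). Origin: middle of its bottom edge; z up along its height (top edge at 130 mm), y along its width, x through its thickness (alike faces at +-4 mm)
- red_template: flat rigid red plastic template, 120 wide x 130 tall x 8 mm thick, about 0.13 kg, with two rectangular windows side by side, each 30 wide x 52 tall mm; its top 50 mm are solid. Starts upright in one of the rack's slots (which one varies). Origin: middle of its bottom edge; z up along its height (top edge at 130 mm), y along its width, x through its thickness (alike faces at +-4 mm)
- rack: fixed wooden rack, 190 (x) x 140 (y) x 85 mm tall; side cheeks at y = +-66 mm with grooves, 110 mm free between their ribs. Slots at x = -60, 0, +60 mm, 11.5 mm wide: a template stands there with its bottom edge at z = 15 and its top edge at z = 145 mm, free when its bottom is above 85 mm; 52 mm from face to next face. Origin: centre of underside; x across the slots
- stand: fixed sloping stand: dark base block 110 (x) x 170 (y) x 22 mm tall, its top the ledge; steel front lip at x = -52 to -46, top at z = 34 mm; plywood rest 160 wide, 85 mm long, 8 thick, leaning 15 degrees from vertical to +x, its front face from x = -24, z = 22 to x = -2, z = 104 mm; struts behind. Origin: centre of underside; x from lip to back, y along the ledge
- stand_ledge (a point): on the stand's ledge, middle of the 22 mm wide trough between lip and rest, halfway along it (x = -35, y = 0, z = 22 mm in the stand's frame); same axes as the stand
- thread_spool_1: loose wooden spool of cream thread, 42 mm across x 52 mm tall, a bystander; origin: centre of its underside
- thread_spool_2: loose wooden spool of red thread, 42 mm across x 52 mm tall, a bystander; origin: centre of its underside
- bone_folder: loose flat cream bone folder lying on the bench, 24 x 147 x 8 mm, a bystander; origin: centre of its underside, y along its length
Things that resemble listed ones, but are neither listed nor needed, are in the scene too. What is meant by the red_template is not black, and is the larger of those in its own colour.

How it is judged:
On the way:
1. the yellow template has been slid up until its bottom edge is above the rack's cheeks (z of yellow_template in the frame of rack above 0.085 m), for 0.1 s.
At the end, for the whole second after the job is handed in: yellow template at rest on the stand: mid bottom edge between lip and rest (stand x -47..-20, z 16..30 mm), within 27 mm of the ledge's middle in y, leaning 0.15..0.52 rad, width within 0.15 rad of the ledge; blue and red still down in the rack (bottom edges below 30 mm) (x of yellow_template in the frame of stand between -0.047 and -0.02 m and y of yellow_template in the frame of stand between -0.027 and 0.027 m and z of yellow_template in the frame of stand between 0.016 and 0.03 m and angle between yellow_template's own z axis and vertical between 0.15 and 0.52 rad and angle between the y axis of yellow_template and the y axis of stand, either way round below 0.15 rad and contact force between yellow_template and stand above 0.2 N and linear speed of yellow_template below 0.02 m/s and z of each of blue_template, red_template in the frame of rack below 0.03 m); the robot touches nothing.
It fails at once if the yellow template falls or is thrown (faster than 0.7 m/s while not held by the fingers) (linear speed of yellow_template above 0.7 m/s and contact force between yellow_template and the fingers below 0.1 N).
It fails at once if the blue or the red template is shifted more than 20 mm (distance of any of blue_template, red_template from where it was at the start of the episode above 0.02 m).
It fails at once if a loose spool or the bone folder is moved more than 20 mm (distance of any of thread_spool_1, thread_spool_2, bone_folder from where it was at the start of the episode above 0.02 m).
It also fails if it takes over 42 s, if anything falls off the work surface, if the arm or the gripper's body presses on something with over 40 N, if the wrist force passes 120 N, or if a joint passes its speed limit or range.

## Robot

A 6-joint arm with a two-finger parallel gripper is mounted at the origin on a cart in front of the work surface, level with it; the furniture and walls round the work are solid. World frame = base frame: x ahead of the robot, y to its left, z up, the work surface at z = 0. Lengths are in m, angles in rad, forces in N, time in s.
With the tool pointing down it reaches from about 0.3 to 0.875 m from the base axis. Payload 6.4 kg.
Tool frame: the origin (TCP) lies midway between the tips of the shut fingers; the grasp point (between the pads) lies ctrl.grip_point_offset behind it (ctrl.grip_point_offset is the distance from the TCP to the grasp point, in m); z points along the fingers, y is the direction in which the jaws open and shut (so a half turn about z gives the same grasp; the last joint's range is limited). The gripper opens to 85 mm and grips with 20 to 120 N. Pads are 22 mm wide; open, the fingers measure 114 mm over their backs; the gripper's body (76 mm by 85 mm) begins 54 mm behind the grasp point. The pads swing forward as they close: fully open they stand 13 mm farther back than shut.
Start: joints at [-1.493, 0.181, 1.607, -0, 1.354, -0.206], TCP at [0.161, -0.552, 0.231] pointing down, gripper open.
Joint ranges: [-2.99, 2.99], [-0.89, 2.07], [0.3, 2.58], [-1.14, 4.28], [0, 2.63], [-3.12, 3.12]. Speed limits (rad/s): [2.57, 2.57, 3.01, 3.14, 3.14, 3.14].

## Interface

Orientations are given as a unit quaternion [w, x, y, z].
In Python, from bench import ctrl, viewer gives the robot as it stands.
- The arm moves only by the shell command python3 -m handwheel 'ROWS' [OPENING]. ROWS is JSON, a list of rows, each an object with "travel": the shift along the tool's x, y, z as a fraction of full scale, a list of three; "dr": the turn, a rotation vector about the tool's x, y, z as a fraction of full scale, a list of three. A call has 1 to 20 rows; each row shifts and turns the pose as measured when the row begins, along the tool's axes as they then stand; what a row does not reach is not made up. Full scale, the value 1, is 150 mm for a shift and 30 degrees for a turn. A row lasts 1/12 s, in which the tool goes at most 41.7 mm and 7.16 degrees, less where a joint would pass 70% of its speed; a pose out of reach is approached as far as the arm can. A call with a number of a shift or a turn outside -1 to 1 is refused whole. A call with a gripper value outside its range is refused whole. OPENING is the opening, from -1 (shut) to 1 (fully open), set as the call begins (- or left out, the last holds). The fingers move at their own pace and stop on an object; the grip force is fixed at half the most. Time passes only in rows, so rows that do not move let the fingers close. It gives the time, the measured TCP pose, the force and the opening at its end, in the units of the state.
- ctrl.get_obs(): the state, without advancing time (a new reading comes with each control period).
- viewer.camera(name): name is "scene" or "top"; returns the picture (400x640x3 uint8, red, green, blue); there is no depth.
- viewer.get_calibration(name): a dict with "camera_matrix" (3x3 intrinsics, pixels), "R" (3x3) and "t" (3): a world point X has camera coordinates R X + t. Camera axes: x right, y down, z forward; pixel columns grow to the right and rows downward; lengths in m; the calibration is good to about 2 mm. A picture is of the moment at which its call begins. get_calibration takes no time and is no camera call.
- ctrl.hand_in(): hands the job in, once; it reports no verdict.
The state is a dict: "time_s": time; "q": joint angles; "dq": joint speeds; "joint_efforts": joint torques, N m; "eef_pos": TCP position; "eef_rot": TCP orientation; "wrist_force": force on the tool from outside, world axes, zero at the start; "torque": the same for the moment, N m; "opening": opening from 0.0 (shut) to 1.0 (fully open).
Only numpy, scipy, OpenCV 4.12 (cv2) and the standard library are available. Lean on these libraries where they do the work, as an engineer would, in place of code of your own. Each camera call takes 0.05 s, during which the arm holds its last target. There are 200 camera calls.

## Working session

There is one attempt and no reset: what is moved stays moved. The work goes in short steps, Python scripts to look and compute and a shell command to move; the robot and the scene stay as the last step left them, time stands still between calls to the robot, and variables do not carry over. Pictures are saved under pics/ and viewed, about 8 in all and at most 12, crops included, and the job is handed in when it is done.

```bash
mkdir -p pics; ls; python3 - <<'E'
from bench import ctrl, viewer
import cv2
for n in("scene","top"):
    im=viewer.camera(n); cv2.imwrite(f"pics/{n}0.png",im[:,:,::-1])
    c=viewer.get_calibration(n); print(n,c)
o=ctrl.get_obs(); print(o, ctrl.grip_point_offset)
E
```

```text
pics
scene {'camera_matrix': array([[391.03465755,   0.        , 325.40018703],
       [  0.        , 391.03465755, 203.3721878 ],
       [  0.        ,   0.        ,   1.        ]]), 'R': array([[-0.87190962, -0.48965174,  0.00384527],
       [-0.27178024,  0.47738968, -0.83560433],
       [ 0.40731942, -0.72961652, -0.54931832]]), 't': array([0.45370761, 0.18731495, 0.88667973])}
top {'camera_matrix': array([[488.70411491,   0.        , 316.4932784 ],
       [  0.        , 488.70411491, 198.50347842],
       [  0.        ,   0.        ,   1.        ]]), 'R': array([[ 0.29622533, -0.95510846,  0.00428707],
       [-0.88974185, -0.27757849, -0.36236669],
       [ 0.34728949,  0.10352781, -0.93202575]]), 't': array([-0.17649387,  0.51110185,  1.1255168 ])}
{'time_s': 0.1, 'q': array([-1.49328887e+00,  1.81482979e-01,  1.60790391e+00, -1.29774647e-05,
        1.35378889e+00, -2.06312624e-01]), 'dq': array([-0.0008711 , -0.00106614, -0.00099597, -0.00109516,  0.00090064,
        0.00143303]), 'joint_efforts': array([ 4.45620117e-04, -4.45875549e+01, -3.52238417e+01, -2.54955039e-04,
        4.14811875e-03,  1.25956649e-05]), 'eef_pos': array([ 0.16098122, -0.55149207,  0.23046709]), 'eef_rot': array([-7.90329919e-04,  9.89947149e-01,  1.41435553e-01,  4.46211789e-05]), 'wrist_force': array([ 0.49469781,  0.33537951, -0.03221779]), 'torque': array([-1.80264216e-06,  5.92979550e-03,  1.43490025e-02]), 'opening': 0.9993749297463002} 0.0187
```

View pics/scene0.png

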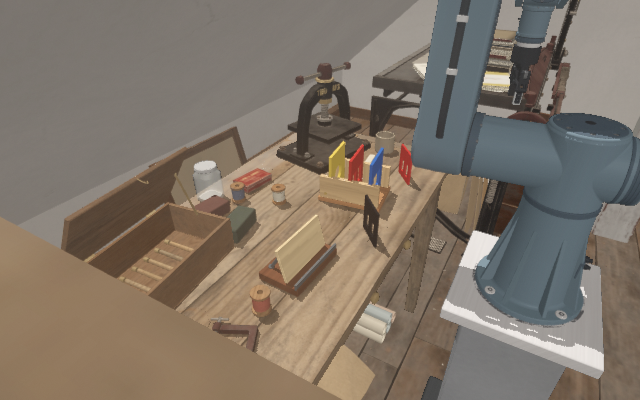

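View pics/top0.png

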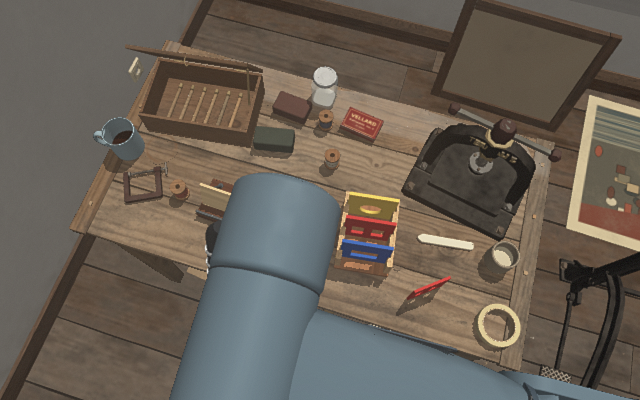

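The scene picture shows the rack templates as yellow (338,160), red (356,165) and blue (376,168). A small loose red one stands at (405,163) and a black one at (371,220). The stand is at (300,255), with its lip facing right. In the top view the templates are at (371,205), (369,227) and (367,250), and the arm covers the stand.

The only candidate for yellow is (338,160) scene / (371,205) top. The cream tape roll at (498,326) top and the plywood parts are not templates. I'll check the choice in one close crop.

```bash
python3 - <<'E'
import cv2,numpy as np
s=cv2.imread("pics/scene0.png");t=cv2.imread("pics/top0.png")
a=cv2.resize(s[135:300,250:420],None,fx=3.4,fy=3.4,interpolation=cv2.INTER_CUBIC)[:,:400*2]
b=cv2.resize(t[180:290,325:415],None,fx=5,fy=5,interpolation=cv2.INTER_CUBIC)
cv2.imwrite("pics/cropA.png",a);cv2.imwrite("pics/cropB.png",b);print(a.shape,b.shape)
E
```

```text
(561, 578, 3) (550, 450, 3)
```

View pics/cropA.png

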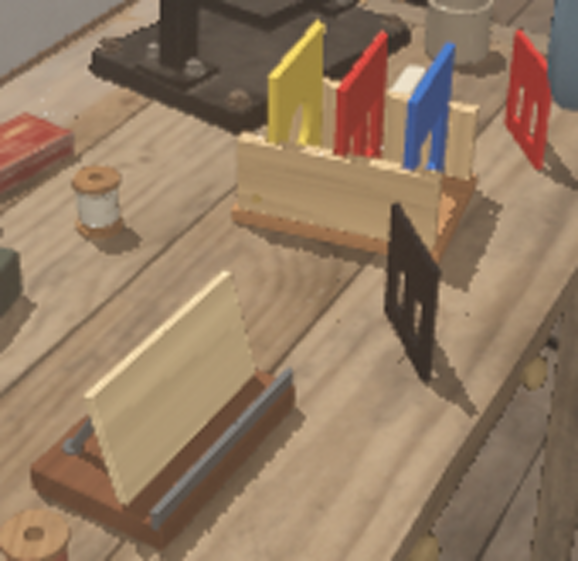

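View pics/cropB.png

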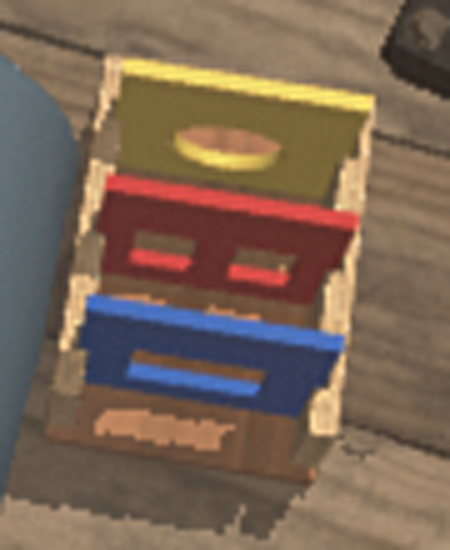

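Crop A shows the stand clearly: rest front face with corners (93,400), (228,275), (255,375) and (125,503), and lip top from (153,520) to (292,372). Crop B confirms the round window in the yellow template; its bright top edge runs from (122,67) to (374,103). Red has two windows and blue has one.

```bash
cat > h.py <<'E'
import numpy as np,cv2
from bench import ctrl,viewer
def ray(n,uv):
    c=viewer.get_calibration(n);K,R,t=c["camera_matrix"],np.array(c["R"]),np.array(c["t"])
    d=R.T@np.linalg.inv(K)@np.array([uv[0],uv[1],1.]);return -R.T@t,d/np.linalg.norm(d)
def onz(n,uv,z):
    o,d=ray(n,uv);return o+d*(z-o[2])/d[2]
def proj(n,X):
    c=viewer.get_calibration(n);p=c["camera_matrix"]@(np.array(c["R"])@X+c["t"]);return p[:2]/p[2]
E
python3 - <<'E'
from h import *
np.set_printoptions(precision=4,suppress=True)
t=cv2.imread("pics/top0.png");hsv=cv2.cvtColor(t,cv2.COLOR_BGR2HSV)
roi=np.zeros(t.shape[:2],np.uint8);roi[185:275,335:405]=1
for n,lo,hi,v in(("y",20,35,150),("r",0,8,150),("r2",172,180,150),("b",105,125,150)):
    m=((hsv[...,0]>=lo)&(hsv[...,0]<=hi)&(hsv[...,1]>120)&(hsv[...,2]>v)&(roi>0)).astype(np.uint8)
    k,l,st,ce=cv2.connectedComponentsWithStats(m)
    if k<2: continue
    i=1+np.argmax(st[1:,4]);c=np.argwhere(l==i)[:,::-1].astype(np.float32)
    P=np.array([onz("top",p,.145) for p in c]);ctr,(w,h),a=cv2.minAreaRect((P[:,:2]*1000).astype(np.float32))
    d=P[:,:2]-P[:,:2].mean(0);u=np.linalg.svd(d,full_matrices=0)[2][0]
    print(n,len(c),"mean",P.mean(0),"rect",ctr,w,h,"widthdir deg",np.degrees(np.arctan2(u[1],u[0])))
A=lambda u,v:(250+u/3.4-.35,135+v/3.4-.35)
lip=[onz("scene",A(*p),.034) for p in((153,520),(292,372))]
top=[onz("scene",A(*p),.104) for p in((95,402),(230,278))]
bot=[onz("scene",A(*p),.022) for p in((125,503),(255,375))]
for n,(p,q) in(("lip",lip),("top",top),("bot",bot)):
    e=q-p;print(n,p,q,"len",np.linalg.norm(e),"deg",np.degrees(np.arctan2(e[1],e[0])),"mid",(p+q)/2)
def ms(lo,hi,smin,box):pass
# spools/bone approx, black and small red
for n,p,z in(("spoolred",(179,184),.052),("spoolcream",(332,155),.052),("bone",(446,242),.008)):print(n,onz("top",p,z))
print("blackscene bottom/top",onz("scene",A(428,378),0),onz("scene",A(395,320),0))
E
```

```text
y 179 mean [ 0.5681 -0.1527  0.145 ] rect (568.084716796875, -152.19534301757812) 9.164953231811523 119.86724853515625 widthdir deg -82.27183243980166
r 171 mean [ 0.5091 -0.1611  0.145 ] rect (509.0680236816406, -160.43994140625) 8.188831329345703 119.22875213623047 widthdir deg -82.40530036789848
b 149 mean [ 0.4494 -0.169   0.145 ] rect (449.4454650878906, -167.88302612304688) 7.106242656707764 114.76998901367188 widthdir deg -82.4327720362974
lip [0.433  0.2895 0.034 ] [0.4259 0.1179 0.034 ] len 0.17181251985194904 deg -92.3788285954404 mid [0.4295 0.2037 0.034 ]
top [0.4787 0.2798 0.104 ] [0.4732 0.1242 0.104 ] len 0.15572811777854825 deg -92.02241071652787 mid [0.476 0.202 0.104]
bot [0.464  0.2761 0.022 ] [0.4545 0.1212 0.022 ] len 0.15520830755669804 deg -93.48677000233502 mid [0.4592 0.1987 0.022 ]
spoolred [0.4885 0.3447 0.052 ]
spoolcream [ 0.6893 -0.0144  0.052 ]
bone [ 0.5577 -0.3652  0.008 ]
blackscene bottom/top [0.3523 0.0364 0.    ] [ 0.4041 -0.0176  0.    ]
```

Measured values match the given sizes: slot pitch 59–60 mm, top edge 120 mm, lip 172 mm. The stand origin is about (0.480, 0.202), with its y axis at about 87.5°. Next I make a helper that gives the remaining motion in tool units, and turn the tool.

```bash
cat > g.py <<'E'
# usage: g.py x y z jawdeg tiltdeg : remaining motion to TCP target, in tool axes and row units
# tool y along jawdeg (world yaw), tilted so the template top leans along +jaw direction by tiltdeg
import sys
from h import *
from scipy.spatial.transform import Rotation as Ro
x,y,z,j,t=map(float,sys.argv[1:6])
Rt=Ro.from_euler('ZYX',[j,t,180],degrees=True)*Ro.from_euler('z',-90,degrees=True)  # tool y -> +jaw
o=ctrl.get_obs();q=o["eef_rot"];Rn=Ro.from_quat(np.r_[q[1:],q[0]])
if (Rt.apply([0,1,0])@Rn.apply([0,1,0]))<-.3: Rt=Rt*Ro.from_euler('z',180,degrees=True)
d=np.array([x,y,z])-o["eef_pos"]
np.set_printoptions(precision=4,suppress=True)
print("t",round(o["time_s"],2),"pos",o["eef_pos"],"open",round(o["opening"],3),"F",o["wrist_force"],"q",o["q"])
print("tool y",Rn.apply([0,1,0]),"z",Rn.apply([0,0,1]),"target y",Rt.apply([0,1,0]),"z",Rt.apply([0,0,1]))
tr=Rn.inv().apply(d)/.15; dr=np.degrees((Rn.inv()*Rt).as_rotvec())/30
print("travel now",tr,"rows",np.abs(np.linalg.norm(tr)/.278),"| travel in target axes",Rt.inv().apply(d)/.15,"| dr",dr,"rows",np.linalg.norm(dr)/.2387)
E
python3 -m handwheel '[{"travel":[0,0,0],"dr":[0,0,-0.226]},{"travel":[0,0,0],"dr":[0,0,-0.226]},{"travel":[0,0,0],"dr":[0,0,-0.226]},{"travel":[0,0,0],"dr":[0,0,-0.226]},{"travel":[0,0,0],"dr":[0,0,-0.226]},{"travel":[0,0,0],"dr":[0,0,-0.226]},{"travel":[0,0,0],"dr":[0,0,-0.226]},{"travel":[0,0,0],"dr":[0,0,-0.226]},{"travel":[0,0,0],"dr":[0,0,-0.226]},{"travel":[0,0,0],"dr":[0,0,-0.226]},{"travel":[0,0,0],"dr":[0,0,-0.226]},{"travel":[0,0,0],"dr":[0,0,-0.226]}]' 0
python3 g.py 0.568 -0.1525 0.24 7.7 0
python3 -c "
from h import *
print(onz('top',(405,190),.03),onz('top',(430,160),.2),onz('top',(500,140),.3))"
```

```text
time_s: 1.1
eef_pos: [0.1607, -0.5471, 0.2236]
eef_rot: [-0.005, 0.633, 0.774, 0.005]
wrist_force: [-0.4, -0.1, -0.3]
opening: 0.5
t 1.1 pos [ 0.1607 -0.5471  0.2236] open 0.5 F [-0.45   -0.0906 -0.2587] q [-1.4933  0.1871  1.6155  0.      1.3537 -1.6921]
tool y [0.9803 0.1975 0.0018] z [-0.0011  0.0147 -0.9999] target y [0.991 0.134 0.   ] z [ 0. -0. -1.]
travel now [ 2.0438  3.1819 -0.0734] rows 13.606029644490818 | travel in target axes [ 2.2431  3.0436 -0.109 ] | dr [ 0.0025 -0.0281  0.1231] rows 0.5288859219099985
[ 0.65864141 -0.22740238  0.03      ] [ 0.67371925 -0.25381683  0.2       ] [ 0.7117193  -0.37709597  0.3       ]
```

```bash
python3 -m handwheel '[{"travel":[0.15,0.223,-0.02],"dr":[0,-0.014,0.06]},{"travel":[0.155,0.22,-0.02],"dr":[0,-0.014,0.06]},{"travel":[0.16,0.217,-0.02],"dr":[0,0,0]},{"travel":[0.16,0.217,-0.01],"dr":[0,0,0]},{"travel":[0.16,0.217,-0.01],"dr":[0,0,0]},{"travel":[0.16,0.217,-0.01],"dr":[0,0,0]},{"travel":[0.16,0.217,-0.01],"dr":[0,0,0]},{"travel":[0.16,0.217,-0.01],"dr":[0,0,0]},{"travel":[0.16,0.217,-0.01],"dr":[0,0,0]},{"travel":[0.16,0.217,-0.01],"dr":[0,0,0]},{"travel":[0.16,0.217,-0.01],"dr":[0,0,0]},{"travel":[0.16,0.217,-0.01],"dr":[0,0,0]}]' 0
python3 g.py 0.568 -0.1525 0.24 7.7 0
```

```text
time_s: 2.1
eef_pos: [0.5085, -0.198, 0.2426]
eef_rot: [-0.003, 0.66, 0.752, 0.001]
wrist_force: [0.2, 0.3, -0.5]
opening: 0.499
t 2.1 pos [ 0.5085 -0.198   0.2426] open 0.499 F [ 0.2383  0.3439 -0.5123] q [-0.5903  0.1088  1.665   0.0024  1.3729 -0.7212]
tool y [ 0.9915  0.1301 -0.0022] z [-0.0029  0.0048 -1.    ] target y [0.991 0.134 0.   ] z [ 0. -0. -1.]
travel now [0.249  0.4327 0.018 ] rows 1.7968144638631913 | travel in target axes [0.2474 0.4336 0.0177] | dr [-0.0042 -0.0098 -0.0076] rows 0.054816660925756454
```

```bash
python3 -m handwheel '[{"travel":[0.1,0.17,-0.0],"dr":[-0.004,-0.009,0]},{"travel":[0.08,0.14,-0.0],"dr":[0,0,-0.008]},{"travel":[0.05,0.09,0],"dr":[0,0,0]},{"travel":[0,0,0],"dr":[0,0,0]},{"travel":[0,0,0],"dr":[0,0,0]}]' 0
python3 g.py 0.568 -0.1525 0.24 7.7 0
python3 - <<'E'
from h import *
for n in("scene","top"):
    cv2.imwrite(f"pics/{n}1.png",viewer.camera(n)[:,:,::-1])
s=cv2.imread("pics/scene1.png");t=cv2.imread("pics/top1.png")
cv2.imwrite("pics/pair1.png",np.hstack([cv2.resize(s[80:230,270:420],(400,400)),cv2.resize(t[120:280,120:320+0],(500-100,320)) if 0 else cv2.resize(t[100:300,200:400],(400,400))]))
E
```

```text
time_s: 2.52
eef_pos: [0.5695, -0.1445, 0.2407]
eef_rot: [-0.002, 0.654, 0.757, 0.001]
wrist_force: [-0.1, 0.4, 0.2]
opening: 0.501
t 2.52 pos [ 0.5695 -0.1445  0.2407] open 0.501 F [-0.0693  0.4145  0.1941] q [-0.4518  0.2022  1.5627  0.0025  1.3796 -0.5982]
tool y [ 0.9894  0.1454 -0.001 ] z [-0.0015  0.0035 -1.    ] target y [0.991 0.134 0.   ] z [ 0. -0. -1.]
travel now [-0.0512 -0.0174  0.0042] rows 0.19503481604590084 | travel in target axes [-0.0513 -0.0168  0.0044] | dr [-0.0019 -0.007   0.022 ] rows 0.09704124750132155
```

View pics/pair1.png

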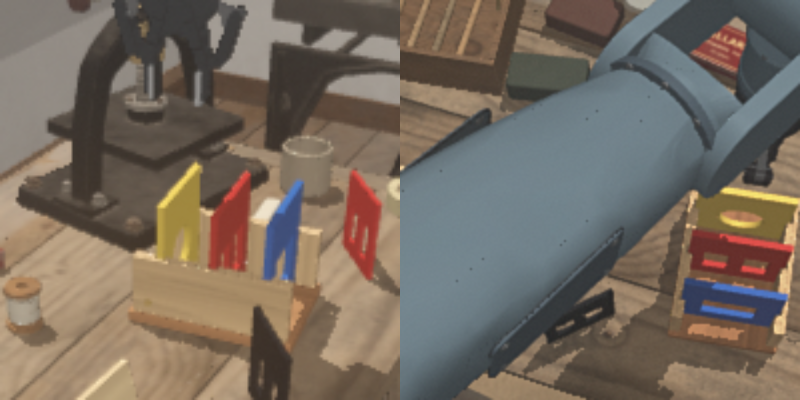

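Viewed 5 pictures so far. The open fingers hang above and either side of yellow (scene crop (150,85) and (205,85), yellow top at (180,185)), clear of red. I trim the position and descend part way.

```bash
python3 -m handwheel '[{"travel":[-0.05,-0.017,0],"dr":[0,-0.007,0.022]},{"travel":[0,0,0.15],"dr":[0,0,0]},{"travel":[0,0,0.15],"dr":[0,0,0]},{"travel":[0,0,0],"dr":[0,0,0]},{"travel":[0,0,0],"dr":[0,0,0]}]' 0
python3 g.py 0.568 -0.1525 0.112 7.7 0
```

```text
time_s: 3.03
eef_pos: [0.5645, -0.1607, 0.1967]
eef_rot: [0.002, 0.662, 0.749, -0.001]
wrist_force: [0.3, -0.7, 0.5]
opening: 0.499
t 3.03 pos [ 0.5645 -0.1607  0.1967] open 0.499 F [ 0.3036 -0.6531  0.524 ] q [-0.4777  0.2374  1.6119 -0.0034  1.2892 -0.5994]
tool y [0.9925 0.1223 0.0007] z [ 0.0012 -0.0042 -1.    ] target y [0.991 0.134 0.   ] z [ 0. -0. -1.]
travel now [0.0541 0.0297 0.5647] rows 2.043222093247071 | travel in target axes [0.0513 0.0306 0.5649] | dr [ 0.0012  0.0083 -0.0225] rows 0.10045041855674222
```

```bash
python3 -m handwheel '[{"travel":[0.025,0.015,0],"dr":[0,0,-0.011]},{"travel":[0,0,0],"dr":[0,0,0]},{"travel":[0,0,0],"dr":[0,0,0]},{"travel":[0,0,0],"dr":[0,0,0]}]' 0
python3 g.py 0.568 -0.1525 0.112 7.7 0
python3 -m handwheel '[{"travel":[0.0,0.0,0],"dr":[0,0,0]}]' 0
python3 g.py 0.568 -0.1525 0.112 7.7 0
```

```text
time_s: 3.37
eef_pos: [0.5666, -0.1592, 0.2005]
eef_rot: [0.004, 0.661, 0.75, -0.001]
wrist_force: [-0.6, -0.5, -0.4]
opening: 0.501
t 3.37 pos [ 0.5666 -0.1592  0.2005] open 0.501 F [-0.6118 -0.487  -0.4304] q [-0.4734  0.2347  1.6073 -0.0039  1.2928 -0.5977]
tool y [0.9921 0.1251 0.0035] z [ 0.0044 -0.0064 -1.    ] target y [0.991 0.134 0.   ] z [ 0. -0. -1.]
travel now [0.0474 0.0128 0.5897] rows 2.1284660624993865 | travel in target axes [0.0432 0.0153 0.5899] | dr [ 0.0067  0.0133 -0.0172] rows 0.09538599581332476
time_s: 3.45
eef_pos: [0.567, -0.1594, 0.2014]
eef_rot: [0.005, 0.661, 0.75, -0.001]
wrist_force: [-0.7, 0.4, -0.1]
opening: 0.5
t 3.45 pos [ 0.567  -0.1594  0.2014] open 0.5 F [-0.6799  0.4205 -0.1032] q [-0.4733  0.2338  1.6064 -0.0039  1.293  -0.5977]
tool y [0.9921 0.1252 0.0048] z [ 0.0057 -0.0072 -1.    ] target y [0.991 0.134 0.   ] z [ 0. -0. -1.]
travel now [0.0495 0.0093 0.5959] rows 2.15123362758623 | travel in target axes [0.0448 0.0125 0.5962] | dr [ 0.0091  0.015  -0.017 ] rows 0.10237538555182417
```

```bash
python3 -m handwheel '[{"travel":[0.02,0.005,0.13],"dr":[0.008,0.012,-0.012]},{"travel":[0.015,0.003,0.13],"dr":[0,0,0]},{"travel":[0,0,0.13],"dr":[0,0,0]},{"travel":[0,0,0.1],"dr":[0,0,0]},{"travel":[0,0,0],"dr":[0,0,0]},{"travel":[0,0,0],"dr":[0,0,0]}]' 0
python3 g.py 0.568 -0.1525 0.112 7.7 0
```

```text
time_s: 3.95
eef_pos: [0.5716, -0.1551, 0.131]
eef_rot: [0.006, 0.658, 0.753, 0.001]
wrist_force: [0.1, 0.3, 1.1]
opening: 0.504
t 3.95 pos [ 0.5716 -0.1551  0.131 ] open 0.504 F [0.0667 0.3165 1.1494] q [-0.4646  0.3174  1.6551 -0.0011  1.1577 -0.5978]
tool y [0.991  0.1333 0.0089] z [ 0.0098 -0.006  -0.9999] target y [0.991 0.134 0.   ] z [ 0. -0. -1.]
travel now [ 0.0213 -0.0228  0.1262] rows 0.4677317502273275 | travel in target axes [ 0.0204 -0.0217  0.1266] | dr [ 0.017   0.0138 -0.0014] rows 0.09194989480111404
```

```bash
python3 -m handwheel '[{"travel":[0.01,-0.012,0.06],"dr":[0.017,0.012,0]},{"travel":[0,-0.006,0.06],"dr":[0.01,0.01,0]},{"travel":[0,0,0.02],"dr":[0,0,0]},{"travel":[0,0,0],"dr":[0,0,0]}]' 0
python3 g.py 0.568 -0.1525 0.112 7.7 0
```

```text
time_s: 4.28
eef_pos: [0.5705, -0.1547, 0.1116]
eef_rot: [-0.002, 0.658, 0.753, -0.0]
wrist_force: [-0.5, 0.5, 0.3]
opening: 0.498
t 4.28 pos [ 0.5705 -0.1547  0.1116] open 0.498 F [-0.4914  0.5407  0.2623] q [-0.4658  0.3493  1.6571  0.0008  1.1387 -0.6001]
tool y [ 0.991   0.1336 -0.0025] z [-0.0028  0.0023 -1.    ] target y [0.991 0.134 0.   ] z [ 0. -0. -1.]
travel now [ 0.0166 -0.0149 -0.0025] rows 0.08062792843962921 | travel in target axes [ 0.0166 -0.0149 -0.0025] | dr [-0.0048 -0.005  -0.0007] rows 0.029110825294085502
```

```bash
python3 -m handwheel '[{"travel":[0.01,-0.01,0],"dr":[-0.003,-0.003,0]},{"travel":[0,0,0],"dr":[0,0,0]},{"travel":[0,0,0],"dr":[0,0,0]}]' 0 | head -2
python3 g.py 0.568 -0.1525 0.112 7.7 0 | tail -1
python3 -m handwheel '[{"travel":[0,0,0],"dr":[0,0,0]},{"travel":[0,0,0],"dr":[0,0,0]},{"travel":[0,0,0],"dr":[0,0,0]},{"travel":[0,0,0],"dr":[0,0,0]},{"travel":[0,0,0],"dr":[0,0,0]},{"travel":[0,0,0],"dr":[0,0,0]}]' -1
python3 g.py 0.568 -0.1525 0.112 7.7 0
```

```text
time_s: 4.53
eef_pos: [0.5691, -0.1536, 0.1122]
travel now [ 0.0081 -0.0065  0.0014] rows 0.037744073138301186 | travel in target axes [ 0.0081 -0.0065  0.0014] | dr [-0.0001 -0.0007 -0.0009] rows 0.004804407993538965
time_s: 5.03
eef_pos: [0.5693, -0.1538, 0.1133]
eef_rot: [0.0, 0.658, 0.753, 0.0]
wrist_force: [0.4, 0.7, -1.1]
opening: 0.082
t 5.03 pos [ 0.5693 -0.1538  0.1133] open 0.082 F [ 0.3785  0.6815 -1.0821] q [-0.4649  0.3416  1.6636  0.      1.1354 -0.599 ]
tool y [0.991  0.1336 0.0009] z [ 0.0009 -0.0004 -1.    ] target y [0.991 0.134 0.   ] z [ 0. -0. -1.]
travel now [ 0.0096 -0.0077  0.0087] rows 0.054085619350895155 | travel in target axes [ 0.0096 -0.0077  0.0087] | dr [ 0.0017  0.0011 -0.0007] rows 0.008729417190208507
```

Closed on about 7 mm, so it is gripped. I lift it straight up.

```bash
python3 -m handwheel '[{"travel":[0,0,-0.06],"dr":[0,0,0]},{"travel":[0,0,-0.06],"dr":[0,0,0]},{"travel":[0,0,-0.06],"dr":[0,0,0]},{"travel":[0,0,-0.08],"dr":[0,0,0]},{"travel":[0,0,-0.08],"dr":[0,0,0]},{"travel":[0,0,-0.08],"dr":[0,0,0]},{"travel":[0,0,-0.08],"dr":[0,0,0]},{"travel":[0,0,-0.08],"dr":[0,0,0]}]' -1
python3 g.py 0.5693 -0.1538 0.26 7.7 0
```

```text
time_s: 5.7
eef_pos: [0.5681, -0.153, 0.2074]
eef_rot: [-0.001, 0.658, 0.753, -0.0]
wrist_force: [-0.1, -0.3, -1.5]
opening: 0.085
t 5.7 pos [ 0.5681 -0.153   0.2074] open 0.085 F [-0.0549 -0.2692 -1.5188] q [-0.4648  0.2331  1.5947  0.0002  1.3159 -0.5989]
tool y [ 0.991   0.1336 -0.0016] z [-0.0017  0.0011 -1.    ] target y [0.991 0.134 0.   ] z [ 0. -0. -1.]
travel now [-0.0057  0.0067 -0.3507] rows 1.2620359454861854 | travel in target axes [-0.0061  0.0072 -0.3507] | dr [-0.003  -0.0026 -0.0007] rows 0.016969645687885566
```

```bash
python3 -m handwheel '[{"travel":[0,0,-0.1],"dr":[0,0,0]},{"travel":[0,0,-0.1],"dr":[0,0,0]},{"travel":[0,0,-0.1],"dr":[0,0,0]},{"travel":[0,0,-0.08],"dr":[0,0,0]},{"travel":[0,0,-0.05],"dr":[0,0,0]},{"travel":[0,0,0],"dr":[0,0,0]}]' -1 >/dev/null
python3 g.py 0.46 0.203 0.28 -2.3 15
python3 - <<'E'
from h import *
for n in("scene","top"):
    cv2.imwrite(f"pics/{n}2.png",viewer.camera(n)[:,:,::-1])
s=cv2.imread("pics/scene2.png");t=cv2.imread("pics/top2.png")
cv2.imwrite("pics/pair2.png",np.hstack([cv2.resize(s[80:280,230:430],(400,400)),cv2.resize(t[100:300,200:400],(400,400))]))
E
```

```text
t 6.2 pos [ 0.5701 -0.1538  0.2876] open 0.088 F [ 0.2397 -0.454  -1.7405] q [-0.4646  0.1655  1.5107  0.0004  1.4538 -0.5989]
tool y [0.9909 0.1339 0.0098] z [ 0.0105 -0.0049 -0.9999] target y [ 0.9651 -0.0388 -0.2588] z [-0.2586  0.0104 -0.9659]
travel now [ 2.4558 -0.409   0.0312] rows 8.95620381663434 | travel in target axes [ 2.3474 -0.7872  0.2633] | dr [0.5184 0.0538 0.3299] rows 2.5841978069894838
```

View pics/pair2.png

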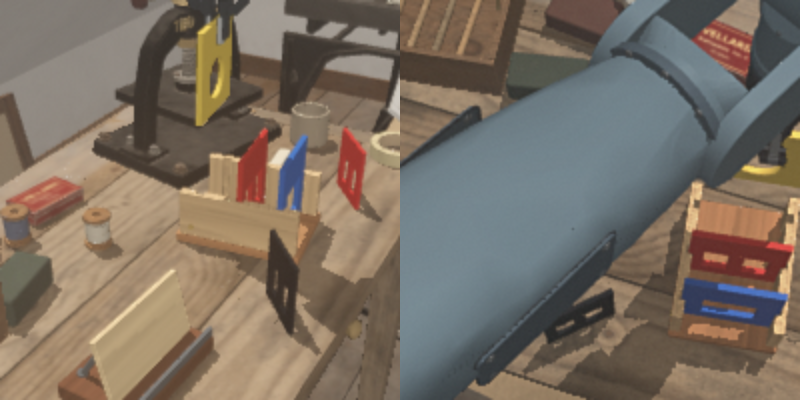

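Yellow hangs plumb in the fingers, clear of the rack, and red and blue are still seated. I carry it over to the stand.

```bash
python3 -m handwheel '[{"travel":[0.1,-0.02,0],"dr":[0,0,0]},{"travel":[0.16,-0.03,0],"dr":[0,0,0]},{"travel":[0.2,-0.03,0],"dr":[0,0,0.03]},{"travel":[0.2,-0.03,0],"dr":[0,0,0.03]},{"travel":[0.2,-0.03,0],"dr":[0,0,0.03]},{"travel":[0.2,-0.03,0],"dr":[0,0,0.03]},{"travel":[0.2,-0.03,0],"dr":[0,0,0.03]},{"travel":[0.2,-0.03,0],"dr":[0,0,0.03]},{"travel":[0.2,-0.03,0],"dr":[0,0,0.03]},{"travel":[0.16,-0.03,0],"dr":[0,0,0.03]},{"travel":[0.12,-0.03,0],"dr":[0,0,0.03]},{"travel":[0.06,-0.02,0],"dr":[0,0,0]},{"travel":[0,0,0],"dr":[0,0,0]},{"travel":[0,0,0],"dr":[0,0,0]}]' -1 >/dev/null
python3 g.py 0.4744 0.203 0.26 -2.4 15
```

```text
t 7.47 pos [0.4762 0.1618 0.2679] open 0.084 F [ 0.0988 -1.2716 -1.4416] q [0.088  0.0017 1.726  0.0049 1.4357 0.101 ]
tool y [ 0.9997 -0.0137 -0.0223] z [-0.0222  0.0029 -0.9997] target y [ 0.9651 -0.0404 -0.2588] z [-0.2586  0.0108 -0.9659]
travel now [ 0.2742 -0.0147  0.0537] rows 1.0065760679729587 | travel in target axes [ 0.2738 -0.0092  0.057 ] | dr [0.4574 0.0027 0.054 ] rows 1.929512843733751
```

```bash
python3 -m handwheel '[{"travel":[0.06,0,0],"dr":[0.09,0,0.01]},{"travel":[0.06,0,0],"dr":[0.09,0,0.01]},{"travel":[0.06,0,0],"dr":[0.09,0,0.01]},{"travel":[0.04,0,0],"dr":[0.09,0,0.01]},{"travel":[0.02,0,0],"dr":[0.06,0,0.01]},{"travel":[0,0,0],"dr":[0,0,0]},{"travel":[0,0,0],"dr":[0,0,0]}]' -1 >/dev/null
python3 g.py 0.4744 0.203 0.26 -2.4 15
```

```text
t 8.05 pos [0.4784 0.1914 0.2656] open 0.085 F [-0.0836  0.7327 -1.7223] q [0.1253 0.1935 1.5428 0.0388 1.6558 0.1707]
tool y [ 0.967  -0.0461 -0.2508] z [-0.2507  0.0074 -0.968 ] target y [ 0.9651 -0.0404 -0.2588] z [-0.2586  0.0108 -0.9659]
travel now [ 0.0761 -0.0203  0.0436] rows 0.3237535626344256 | travel in target axes [ 0.0761 -0.0195  0.044 ] | dr [ 0.0159  0.0058 -0.0107] rows 0.08384849668007241
```

Now I descend to a hover about 40 mm above the ledge and look again.

```bash
python3 -m handwheel '[{"travel":[0.04,-0.02,0.07],"dr":[0.01,0.004,-0.008]},{"travel":[0.02,-0.03,0.1],"dr":[0,0,0]},{"travel":[0,-0.025,0.1],"dr":[0,0,0]},{"travel":[0,-0.025,0.1],"dr":[0,0,0]},{"travel":[0,-0.025,0.1],"dr":[0,0,0]},{"travel":[0,-0.025,0.1],"dr":[0,0,0]},{"travel":[0,0,0],"dr":[0,0,0]},{"travel":[0,0,0],"dr":[0,0,0]}]' -1 >/dev/null
python3 g.py 0.4744 0.203 0.16 -2.4 15
python3 - <<'E'
from h import *
for n in("scene","top"):
    cv2.imwrite(f"pics/{n}3.png",viewer.camera(n)[:,:,::-1])
s=cv2.imread("pics/scene3.png");t=cv2.imread("pics/top3.png")
cv2.imwrite("pics/pair3.png",np.hstack([cv2.resize(s[180:300,240:360],(480,480),interpolation=2),cv2.resize(t[120:280,100:200],(300,480))]))
E
```

```text
t 8.72 pos [0.4309 0.1998 0.1824] open 0.081 F [ 1.3535  0.1357 -0.8159] q [0.1496 0.1798 1.7336 0.049  1.4768 0.1846]
tool y [ 0.9671 -0.0442 -0.2505] z [-0.2503  0.0116 -0.9681] target y [ 0.9651 -0.0404 -0.2588] z [-0.2586  0.0108 -0.9659]
travel now [0.0346 0.3169 0.0722] rows 1.1757740396905632 | travel in target axes [0.0335 0.3176 0.0695] | dr [ 0.0164 -0.0022 -0.0071] rows 0.07520377456567068
```

View pics/pair3.png

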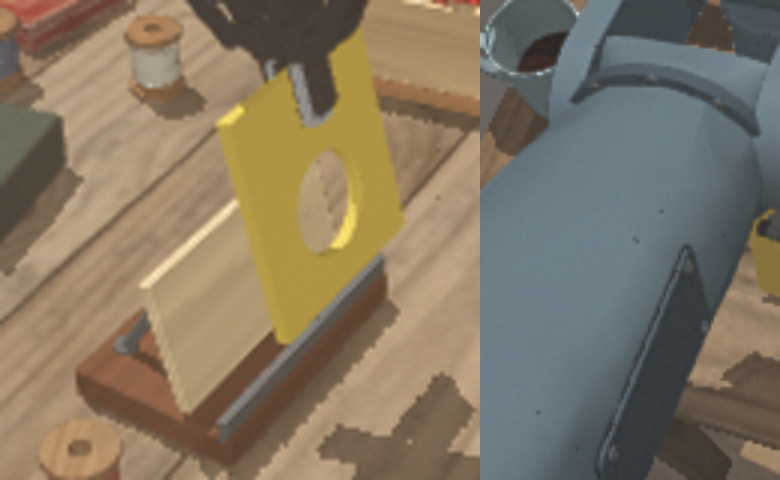

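The picture (7 viewed) shows the template held cleanly, but I typed the wrong sign for tool y on the descent, so it hangs about 43 mm in front of its place, above the lip. Nothing is touched. I measure its bottom corners at (311,265) and (341,234) against the stand and move back.

```bash
python3 - <<'E'
from h import *
np.set_printoptions(precision=4,suppress=True)
o=ctrl.get_obs();z=o["eef_pos"][2]-.0983*.968
a,b=[onz("scene",p,z-.000) for p in((311.2,265),(340.7,234.5))];print(z,a,b,(a+b)/2,np.linalg.norm(a-b),"pred",o["eef_pos"]-.0983*np.array([.2503,-.0116,.968]))
E
python3 -m handwheel '[{"travel":[0.01,0.08,0],"dr":[0.008,0,-0.003]},{"travel":[0.01,0.1,0],"dr":[0.005,0,-0.003]},{"travel":[0.005,0.08,0],"dr":[0,0,0]},{"travel":[0,0.04,0],"dr":[0,0,0]},{"travel":[0,0,0],"dr":[0,0,0]},{"travel":[0,0,0],"dr":[0,0,0]}]' -1 >/dev/null
python3 g.py 0.4744 0.203 0.15 -2.4 15
```

```text
0.08775093674062956 [0.4076 0.2618 0.0878] [0.4017 0.14   0.0878] [0.4047 0.2009 0.0878] 0.12195895549116059 pred [0.4069 0.201  0.0878]
t 9.32 pos [0.4816 0.2019 0.1766] open 0.083 F [-1.0269  0.1476 -1.2207] q [0.1393 0.2853 1.6169 0.0479 1.4838 0.172 ]
tool y [ 0.9683 -0.041  -0.2462] z [-0.2459  0.0137 -0.9692] target y [ 0.9651 -0.0404 -0.2588] z [-0.2586  0.0108 -0.9659]
travel now [ 0.0049 -0.0031  0.1835] rows 0.660428904052571 | travel in target axes [ 0.0055 -0.0007  0.1835] | dr [ 0.0249 -0.0065 -0.0007] rows 0.10773074960104456
```

Camera and kinematics agree on the bottom edge to 2 mm. I descend toward the ledge.

```bash
python3 -m handwheel '[{"travel":[0.003,0.01,0.06],"dr":[0.012,-0.003,0]},{"travel":[0,0.015,0.06],"dr":[0.01,-0.003,0]},{"travel":[0,0.015,0.06],"dr":[0,0,0]},{"travel":[0,0.01,0.03],"dr":[0,0,0]},{"travel":[0,0,0],"dr":[0,0,0]},{"travel":[0,0,0],"dr":[0,0,0]}]' -1 >/dev/null
python3 g.py 0.4744 0.203 0.118 -2.4 15
```

```text
t 9.82 pos [0.4788 0.2026 0.1409] open 0.087 F [ 0.0087  0.4678 -1.9828] q [0.1419 0.333  1.6369 0.0476 1.4305 0.1708]
tool y [ 0.9648 -0.0402 -0.2598] z [-0.2596  0.0106 -0.9657] target y [ 0.9651 -0.0404 -0.2588] z [-0.2586  0.0108 -0.9659]
travel now [0.0015 0.0114 0.1549] rows 0.558861336128922 | travel in target axes [0.0015 0.0112 0.1549] | dr [-0.0019  0.0006  0.0004] rows 0.008533226085348938
```

```bash
python3 -m handwheel '[{"travel":[0,0.004,0.04],"dr":[0,0,0]},{"travel":[0,0.004,0.04],"dr":[0,0,0]},{"travel":[0,0,0.03],"dr":[0,0,0]},{"travel":[0,0,0],"dr":[0,0,0]},{"travel":[0,0,0],"dr":[0,0,0]}]' -1 >/dev/null
python3 g.py 0.4744 0.203 0.118 -2.4 15
python3 - <<'E'
from h import *
cv2.imwrite("pics/s4.png",cv2.resize(viewer.camera("scene")[190:310,240:360,::-1],(600,600),interpolation=2))
E
```

```text
t 10.23 pos [0.475  0.2028 0.1229] open 0.083 F [-0.327  -0.4202 -1.33  ] q [0.1433 0.3493 1.6563 0.0482 1.395  0.17  ]
tool y [ 0.9648 -0.04   -0.26  ] z [-0.2598  0.0105 -0.9656] target y [ 0.9651 -0.0404 -0.2588] z [-0.2586  0.0108 -0.9659]
travel now [0.0011 0.0049 0.0328] rows 0.1192390899764738 | travel in target axes [0.0011 0.0048 0.0328] | dr [-0.0023  0.0008  0.0008] rows 0.010808372856546983
```

View pics/s4.png

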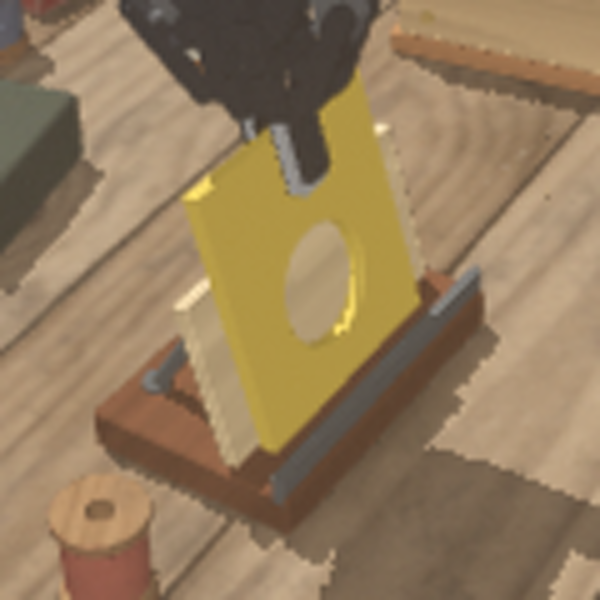

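The template is behind the lip (lip from (280,485) to (475,275), bottom corners (265,448) and (418,300)), in front of the rest, centred, and just above the ledge. I lower it in small steps until the force shows contact.

```bash
python3 -m handwheel '[{"travel":[0,0.002,0.015],"dr":[0,0,0]},{"travel":[0,0.002,0.012],"dr":[0,0,0]},{"travel":[0,0,0],"dr":[0,0,0]}]' -1 >/dev/null
python3 g.py 0.4744 0.203 0.118 -2.4 15|grep -v tool
python3 -m handwheel '[{"travel":[0,0,0.012],"dr":[0,0,0]},{"travel":[0,0,0],"dr":[0,0,0]},{"travel":[0,0,0],"dr":[0,0,0]}]' -1 >/dev/null
python3 g.py 0.4744 0.203 0.118 -2.4 15
```

```text
t 10.53 pos [0.475  0.2029 0.1191] open 0.08 F [-0.5452  0.5571 -2.1909] q [0.1434 0.3535 1.6592 0.0483 1.3865 0.1698]
travel now [ 0.0006 -0.0019  0.0083] rows 0.03058390274489569 | travel in target axes [ 0.0006 -0.0019  0.0083] | dr [0.0001 0.0003 0.0008] rows 0.0037587262349954307
t 10.78 pos [0.4753 0.203  0.118 ] open 0.082 F [-0.6029 -0.6775 -1.9564] q [0.1435 0.3544 1.6603 0.0485 1.3828 0.1697]
tool y [ 0.9656 -0.04   -0.2571] z [-0.2568  0.011  -0.9664] target y [ 0.9651 -0.0404 -0.2588] z [-0.2586  0.0108 -0.9659]
travel now [-0.0003 -0.0056  0.0016] rows 0.020844419138014825 | travel in target axes [-0.0003 -0.0056  0.0016] | dr [ 0.0035 -0.0004  0.0009] rows 0.015073706130334836
```

```bash
for i in 1; do python3 -m handwheel '[{"travel":[0,0,0.015],"dr":[0,0,0]},{"travel":[0,0,0.0],"dr":[0,0,0]}]' -1 | egrep 'pos|force'; done
python3 -m handwheel '[{"travel":[0,0,0.015],"dr":[0,0,0]},{"travel":[0,0,0],"dr":[0,0,0]}]' -1 | egrep 'pos|force'
```

```text
eef_pos: [0.4762, 0.2031, 0.1182]
wrist_force: [0.5, 0.5, -1.6]
eef_pos: [0.4772, 0.2033, 0.1182]
wrist_force: [-0.2, -0.7, -1.3]
```

```bash
python3 -m handwheel '[{"travel":[0,-0.01,0.03],"dr":[0,0,0]},{"travel":[0,0,0.01],"dr":[0,0,0]}]' -1 | egrep 'pos|force'
python3 g.py 0.4744 0.203 0.118 -2.4 15
```

```text
eef_pos: [0.478, 0.2036, 0.1179]
wrist_force: [-3.3, -0.4, 3.1]
t 11.28 pos [0.478  0.2036 0.1179] open 0.088 F [-3.2594 -0.4049  3.1046] q [0.1441 0.3501 1.6637 0.0481 1.3695 0.17  ]
tool y [ 0.9691 -0.0397 -0.2435] z [-0.2432  0.0123 -0.9699] target y [ 0.9651 -0.0404 -0.2588] z [-0.2586  0.0108 -0.9659]
travel now [-0.0047 -0.0233  0.0052] rows 0.08746411622033998 | travel in target axes [-0.0048 -0.0232  0.0056] | dr [ 0.0302 -0.0041  0.0017] rows 0.12778419296151042
```

Contact is where predicted, with the ledge pushing up about 5 N and the rest pushing back about 3 N. I release gradually.

```bash
python3 -m handwheel '[{"travel":[0,0,0],"dr":[0,0,0]},{"travel":[0,0,0],"dr":[0,0,0]},{"travel":[0,0,0],"dr":[0,0,0]}]' -0.72 
python3 -m handwheel '[{"travel":[0,0,0],"dr":[0,0,0]},{"travel":[0,0,0],"dr":[0,0,0]},{"travel":[0,0,0],"dr":[0,0,0]},{"travel":[0,0,0],"dr":[0,0,0]}]' -0.5
python3 - <<'E'
from h import *
cv2.imwrite("pics/s5.png",cv2.resize(viewer.camera("scene")[190:310,240:360,::-1],(600,600),interpolation=2))
E
```

```text
time_s: 11.53
eef_pos: [0.4783, 0.2037, 0.1182]
eef_rot: [-0.089, 0.716, 0.687, -0.083]
wrist_force: [0.9, 1.1, -0.3]
opening: 0.141
time_s: 11.87
eef_pos: [0.4772, 0.2037, 0.1165]
eef_rot: [-0.09, 0.716, 0.687, -0.084]
wrist_force: [0.1, -0.2, -0.1]
opening: 0.247
```

View pics/s5.png

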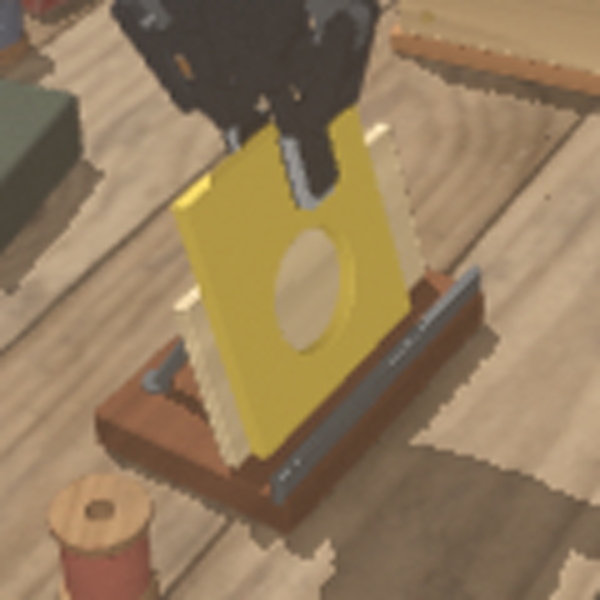

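The template leans flush on the rest and sits behind the lip, fingers open and force near zero. I retract along the tool axis.

```bash
python3 -m handwheel '[{"travel":[0,0,-0.05],"dr":[0,0,0]},{"travel":[0,0,-0.05],"dr":[0,0,0]},{"travel":[0,0,-0.08],"dr":[0,0,0]},{"travel":[0,0,-0.1],"dr":[0,0,0]},{"travel":[0,0,-0.1],"dr":[0,0,0]},{"travel":[0,0,-0.1],"dr":[0,0,0]},{"travel":[0,0,-0.1],"dr":[0,0,0]},{"travel":[0,0,-0.1],"dr":[0,0,0]},{"travel":[0,0,0],"dr":[0,0,0]},{"travel":[0,0,0],"dr":[0,0,0]}]' -0.5
python3 - <<'E'
from h import *
np.set_printoptions(precision=4,suppress=True)
s=viewer.camera("scene")[:,:,::-1].copy();cv2.imwrite("pics/s6f.png",s)
cv2.imwrite("pics/s6.png",cv2.resize(s[130:330,215:415],(600,600),interpolation=2))
E
```

```text
time_s: 12.75
eef_pos: [0.506, 0.2023, 0.2287]
eef_rot: [-0.088, 0.716, 0.687, -0.082]
wrist_force: [-0.4, 0.4, -0.7]
opening: 0.25
```

View pics/s6.png

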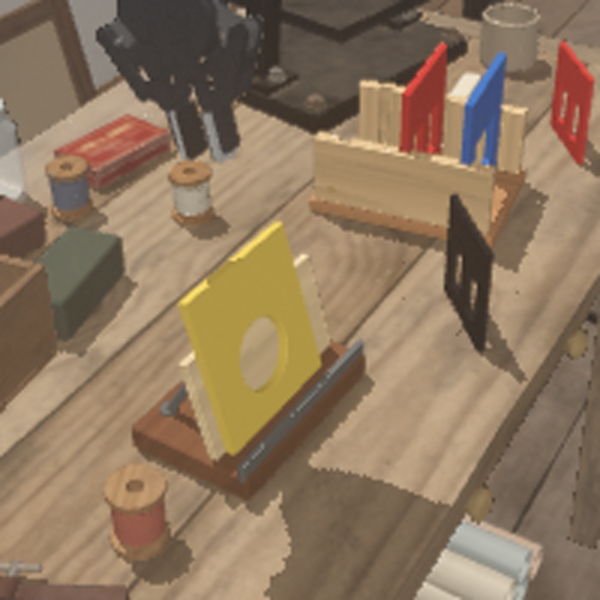

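The gripper is clear and the template leans on the rest, with corners at (183,298), (280,225), (322,362) and (228,450). Red, blue and the spools look unmoved. I run one numeric check before handing in.

```bash
python3 - <<'E'
from h import *
np.set_printoptions(precision=4,suppress=True)
A=lambda p:(215+p[0]/3-.33,130+p[1]/3-.33)
bl,br=[onz("scene",A(p),.023) for p in((228,450),(322,362))]
tl,tr=[onz("scene",A(p),.023+.130*np.cos(.26)) for p in((185,301),(282,228))]
b=(bl+br)/2;t=(tl+tr)/2;th=np.radians(-2.4);ex=np.array([np.cos(th),np.sin(th)]);ey=np.array([-ex[1],ex[0]])
d=b[:2]-[.480,.202];print("stand xy of bottom (front face)",d@ex,d@ey,"w",np.linalg.norm(bl-br),"lean",np.arctan2((t-b)[:2]@ex,(t-b)[2]),"yaw",np.degrees(np.arctan2(*(bl-br)[1::-1])))
print(ctrl.get_obs()["wrist_force"]);print(ctrl.hand_in())
E
```

```text
stand xy of bottom (front face) -0.0252420134264406 0.0010247391068115663 w 0.12187920466731061 lean 0.2338716418309791 yaw 84.92442052375746
[-0.5086  0.0604  0.2916]
the job is handed in; nothing more can be done
None
```

The yellow template is standing on the stand and the job is handed in. I slid it straight up out of the rack by its top edge, carried it over, and lowered it until the force showed contact with the ledge and the rest. Then I opened the fingers in two steps and backed away along the tool axis, at about 13 s of the 42 s allowed.

**Final check against the limits** (measured from the scene picture):

| Quantity | Measured | Limit |
|---|---|---|
| Bottom edge, stand x | about -25 mm | -47 to -20 mm |
| Bottom edge, stand y | +1 mm | within ±27 mm |
| Lean | 0.23 rad | 0.15 to 0.52 rad |
| Width against the ledge | about 3° | 0.15 rad (8.6°) |

The gripper is clear of everything, with the wrist force at noise level. In the last picture red and blue are still down in their slots and both spools look unmoved. The bone folder was not in that last crop; nothing was moved near it.

**Disagreements:**
- **Stand x:** the -25 mm was read on the front face, which should sit at about -32 mm when the template rests flush. The picture estimate is therefore about 7 mm off; by the arm's position the bottom edge is at about -26 mm.
- **Wrong sign:** one sign error on the descent put the template about 43 mm in front of its place. I saw it in the hover picture and corrected it; nothing was touched.

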